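Load the glue caddy, tall bottle at the back first

TASK

Load the two-bay plywood caddy for the next job: first stand the tall glue bottle in the rear bay, the one with the higher walls, and let go of it; only then stand the tape measure in the low front bay, so that you never reach across a loaded front bay. Both must end standing upright on the caddy floor: set them down, do not let go of them in the air, do not tip the bottle over, do not bump the bottle with the tape measure, and leave the block plane and the wooden offcut where they are.

Things in the scene. Friction and masses are not known exactly. Their poses are not given: they have to be found in the camera images.
- caddy: Open two-bay plywood caddy, fixed to the worktop, 220 (its x) x 132 (its y) mm, turned by at most 0.2 rad. Origin: centre of its underside; +x points to its rear (away from the robot at yaw 0), z up. Floor and outer walls 9 mm thick. The cross divider has its faces at x = +6 and +14 mm and its top 45 mm above the worktop.
- back_bay (a point): Centre of the rear bay's floor (its top surface, 9 mm above the worktop). The bay is 87 (caddy x) x 114 (caddy y) mm inside; tops above the worktop: side walls 60 mm, rear wall 75 mm.
- front_bay (a point): Centre of the front bay's floor (its top surface, 9 mm above the worktop). The bay is 107 (caddy x) x 114 (caddy y) mm inside; its front and side walls reach 32 mm above the worktop.
- bottle: Glue bottle, white body, orange cap, 199 mm tall, 0.32 to 0.53 kg, standing at any yaw. Origin on its underside; its upright axis passes 4 mm to the +y side of the origin (bottle frame). Body 64 mm in diameter (72 over the label), tapering from 125 mm up to a neck at 152 mm; cap 32 mm in diameter, straight-sided from 152 to about 167 mm, then a cone to 178 mm; thin nozzle (15 mm) to 199 mm.
- bottle_cap (a point): Point on the bottle's upright axis, 160 mm above its underside, inside the straight part of the cap; a good place to grip, from any side.
- tape: Yellow tape measure standing on its flat base, 33 mm thick (its x), 81 mm long (its y, with hook), 66 mm high, about 0.24 kg. Origin on its underside.
- tape_mid (a point): Middle of the tape measure's case, 30 mm above its underside; axes as the tape measure: x across its 33 mm thickness (grip it along x), y along its length. The case reaches 34 mm either way along y from here.
- plane: Small metal block plane, 52 x 164 x 51 mm, lying on the strip of worktop in front of the sink; leave it alone. Origin on its underside.
- offcut: Small sawn block of red-brown wood, 45 x 90 x 30 mm, lying flat behind the place where the bottle and tape measure stand; leave it alone. Origin on its underside.
Things that resemble listed ones, but are neither listed nor needed, are in the scene too. Leave any blue look-alike of the bottle alone.

How it is judged:
By the outcome, as a careful person would: the job done as asked, in the order asked, and still so for the second after the job is handed in, with the robot touching nothing.
It also fails if it takes over 51 s, if anything falls off the work surface, if the arm or the gripper's body presses on something with over 40 N, if the wrist force passes 120 N, or if a joint passes its speed limit or range.

ROBOT

A 6-joint arm with a two-finger parallel gripper is mounted at the origin on a cart in front of the work surface, level with it; the furniture and walls round the work are solid. World frame = base frame: x ahead of the robot, y to its left, z up, the work surface at z = 0. Lengths are in m, angles in rad, forces in N, time in s.
With the tool pointing down it reaches from about 0.275 to 1 m from the base axis. Payload 8.4 kg.
Tool frame: the origin (TCP) lies on the centre line of the jaws, within the pads' length; the fingertips stand 17 mm ahead of it and the grasp point (between the pads) lies 2 mm behind it (bot.tcp_to_tips is the y of the fingertips in the tool frame, in m); y points along the fingers, z is the direction in which the jaws open and shut, and the axes are right-handed (so a half turn about y gives the same grasp; the last joint's range is limited). The gripper opens to 85 mm and grips with 20 to 120 N. Pads are 22 mm wide; open, the fingers measure 114 mm over their backs; the gripper's body (76 mm by 85 mm) begins 54 mm behind the grasp point. The pads swing forward as they close: fully open they stand 13 mm farther back than shut.
Start: joints at [-0.002, 0.353, 1.633, -0, 1.155, -0.002], TCP at [0.625, -0, 0.248] pointing down, gripper open.
Joint ranges: [-2.63, 2.63], [-0.92, 2.1], [0.06, 2.66], [-1.3, 4.44], [0, 2.69], [-3.02, 3.02]. Speed limits (rad/s): [2.22, 2.22, 2.79, 3.14, 3.14, 3.14].

INTERFACE

Orientations are given as a unit quaternion [x, y, z, w].
In Python, from workcell import bot, hand, kinematics, get_obs, vision, hand_in gives the robot as it stands. The module is installed in compiled form; this text tells all that it offers. Calls block until the motion is done:
- bot.reach(position, orientation): joint-space move of the TCP to a pose.
- bot.servo_line(position, ori=None, velocity=0.15): straight line of the TCP; ori=None keeps the orientation; velocity is the mean speed in m/s.
- bot.goto_joints(angles): joint-space move.
- hand.move_gripper(opening, strength=None): finger opening in m; strength is the grip in N (None keeps the last); returns when the fingers have stopped.
- bot.dwell(seconds).
- kinematics.solve_ik(position, orientation): joint angles nearest the present ones, or None.
- get_obs(): the state.
- vision.read_camera(name): name is "scene" or "side" or "wrist"; returns a dict with "frame" (400x640x3 uint8, red, green, blue), "intrinsics" (3x3 intrinsics, pixels), "view" (4x4, takes a point from world to camera coordinates). Camera axes: x right, y down, z forward; pixel columns grow to the right and rows downward; lengths in m; the calibration is good to about 2 mm. A picture is of the moment at which its call begins. There is no depth.
A pose or a line that the arm cannot do raises bot.IKError and nothing moves.
- hand_in(): hands the job in, once; it reports no verdict.
The state is a dict: "time_s": time; "joint_pos": joint angles; "joint_vel": joint speeds; "joint_efforts": joint torques, N m; "position": TCP position; "orientation": TCP orientation; "wrist_force": force on the tool from outside, world axes, zero at the start; "ft_torque": the same for the moment, N m; "gripper_width": finger opening in m.
Only numpy, scipy, OpenCV 4.12 (cv2) and the standard library are available. Lean on these libraries where they do the work, as an engineer would, in place of code of your own. Each camera call takes 0.05 s, during which the arm holds its last target.

## Working session

There is one attempt and no reset: what is moved stays moved. The work goes in short steps, each a Python script; the robot and the scene stay as the last script left them, time stands still between calls to the robot, and variables do not carry over. Pictures are saved under pics/ and viewed, and the job is handed in when it is done.

```bash
mkdir -p pics; ls; cat > h.py <<'E'
from workcell import bot, hand, kinematics, get_obs, vision, hand_in
import numpy as np, cv2
def cam(n,save=None):
    d=vision.read_camera(n)
    if save: cv2.imwrite('pics/'+save,d['frame'][:,:,::-1])
    return d
def proj(d,P):
    P=np.atleast_2d(P).astype(float); V=np.array(d['view']);K=np.array(d['intrinsics'])
    c=(V[:3,:3]@P.T).T+V[:3,3]; p=(K@c.T).T
    return p[:,:2]/p[:,2:]
def back(d,u,v,z):
    V=np.array(d['view']);K=np.array(d['intrinsics'])
    R=V[:3,:3];C=-R.T@V[:3,3]; r=R.T@np.linalg.inv(K)@np.array([u,v,1.])
    return C+r*(z-C[2])/r[2]
E
python3 - <<'E'
from h import *
import pickle
D={}
for n in ['scene','side','wrist']:
    d=cam(n,n+'0.png');D[n]=d
    V=np.array(d['view']);print(n,(-V[:3,:3].T@V[:3,3]).round(3),np.array(d['intrinsics']).round(1).tolist(),V[2,:3].round(2))
pickle.dump(D,open('d0.pkl','wb'))
o=get_obs();print(o['time_s'],o['position'],o['orientation'],bot.tcp_to_tips,o['wrist_force'])
E
```

```text
pics
scene [-0.067 -0.614  0.489] [[373.0, 0.0, 318.9], [0.0, 373.0, 196.6], [0.0, 0.0, 1.0]] [ 0.64  0.65 -0.41]
side [ 0.049 -1.246  0.823] [[519.9, 0.0, 316.6], [0.0, 519.9, 201.7], [0.0, 0.0, 1.0]] [ 0.33  0.83 -0.45]
wrist [0.625 0.081 0.373] [[360.3, 0.0, 318.0], [0.0, 360.3, 197.7], [0.0, 0.0, 1.0]] [-0.   -0.31 -0.95]
0.15 [ 6.24662180e-01 -2.57743704e-06  2.47713984e-01] [ 0.50027498 -0.50027219  0.49972607 -0.49972647] 0.017 [-0.01789633  0.05115215 -0.64459305]
```

View pics/scene0.png

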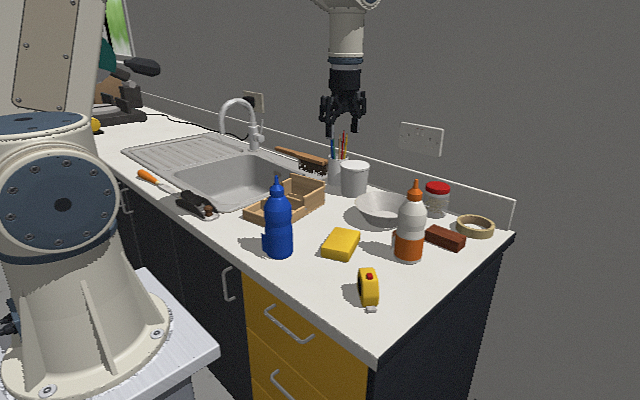

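View pics/side0.png

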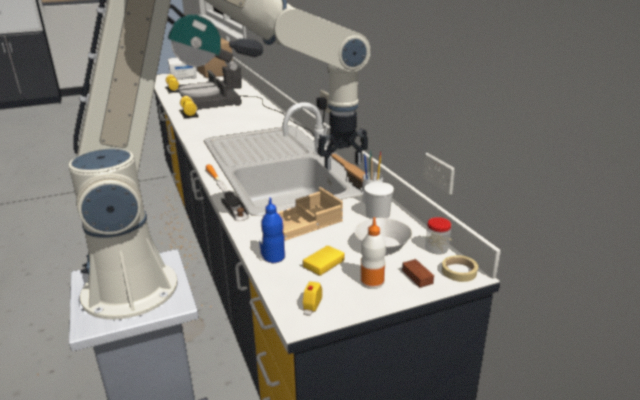

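View pics/wrist0.png

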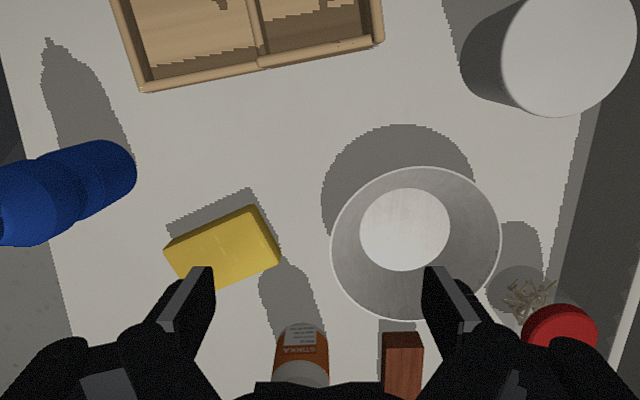

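Candidates: the white bottle with an orange cap at scene (411,225) versus a blue look-alike at (277,220). The tape measure is at (369,288) versus a yellow sponge at (340,243). By description I choose (411,225) and (369,288), and will check both in a close crop.

```bash
python3 - <<'E'
import cv2
a=cv2.imread('pics/scene0.png')
cv2.imwrite('pics/c1.png',cv2.resize(a[170:320,315:475],None,fx=4.0,fy=4.0,interpolation=cv2.INTER_CUBIC)[:600])
cv2.imwrite('pics/c3.png',cv2.resize(a[160:240,230:340],None,fx=7,fy=7,interpolation=cv2.INTER_CUBIC))
b=cv2.imread('pics/side0.png')
cv2.imwrite('pics/c2.png',cv2.resize(b[180:320,255:415],None,fx=4.0,fy=4.0,interpolation=cv2.INTER_CUBIC))
E
```

```text
(no output)
```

View pics/c1.png

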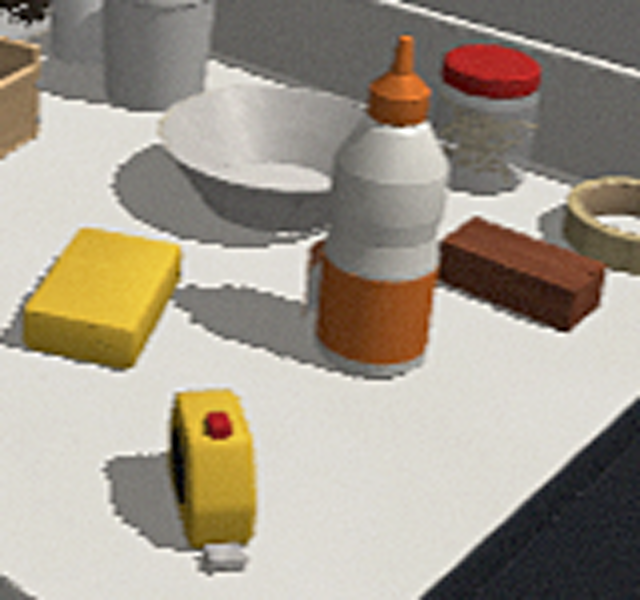

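View pics/c2.png

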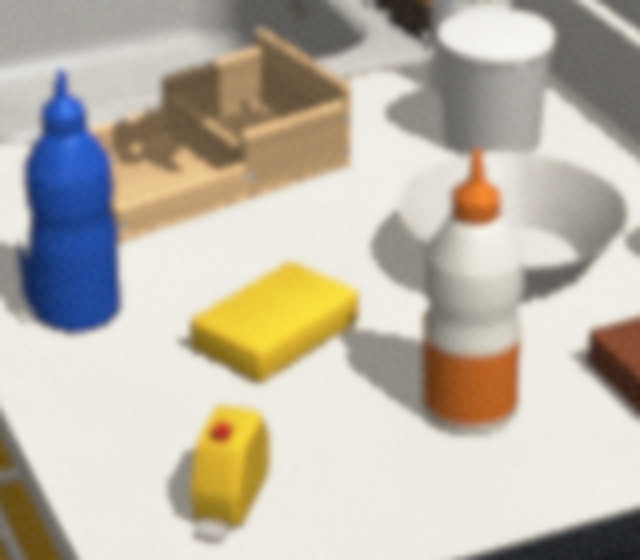

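View pics/c3.png

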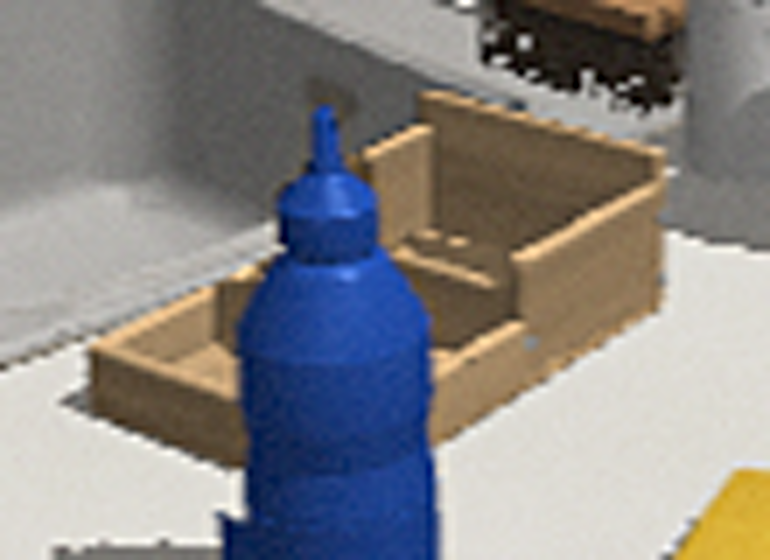

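The crop confirms the choice: white-bodied bottle with an orange cap (cap at about (415,195) in scene), and a yellow tape standing with its hook at about (371,310). Next I look closely at the caddy in the wrist view.

```bash
python3 - <<'E'
import cv2
a=cv2.imread('pics/wrist0.png')
cv2.imwrite('pics/c4.png',cv2.resize(a[0:110,100:400],None,fx=2.6,fy=2.6,interpolation=cv2.INTER_CUBIC))
b=cv2.imread('pics/side0.png')
cv2.imwrite('pics/c5.png',cv2.resize(b[175:245,265:355],None,fx=8,fy=8,interpolation=cv2.INTER_CUBIC))
E
python3 - <<'E'
import pickle,sys
from h import *
from scipy.optimize import least_squares
D=pickle.load(open('d0.pkl','rb'))
def tri(ob):
    f=lambda P:np.concatenate([proj(D[n],P)[0]-np.array(uv) for n,uv in ob])
    r=least_squares(f,[.6,-.3,.1]);return r.x.round(4),r.fun.round(2)
print('tip',tri([('scene',(416.2,179.2)),('side',(374.5,217.5))]))
print('capmid',back(D['scene'],415.0,195.5,.160),back(D['side'],255+478/4,180+205/4,.160))
# bottle base bottom arc
print('tapehook',tri([('scene',(315+223/4,170+568/4)),('side',(255+210/4,180+535/4))]))
print('tapebutton',tri([('scene',(315+218/4,170+425/4)),('side',(255+221/4,180+432/4))]))
E
```

```text
tip (array([ 0.6056, -0.2326,  0.1987]), array([-0.19, -0.71,  0.09,  0.85]))
capmid [ 0.60492789 -0.23565304  0.16      ] [ 0.60764442 -0.23083146  0.16      ]
tapehook (array([ 0.3949, -0.2918,  0.0046]), array([-0.01, -1.3 , -0.4 ,  1.68]))
tapebutton (array([ 0.4134, -0.2693,  0.0637]), array([-0.05, -0.64, -0.11,  0.83]))
```

View pics/c4.png

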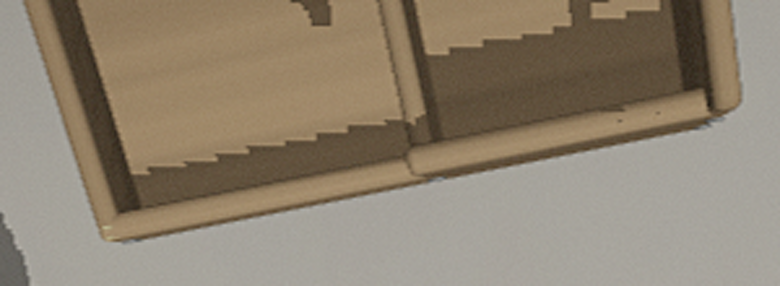

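View pics/c5.png

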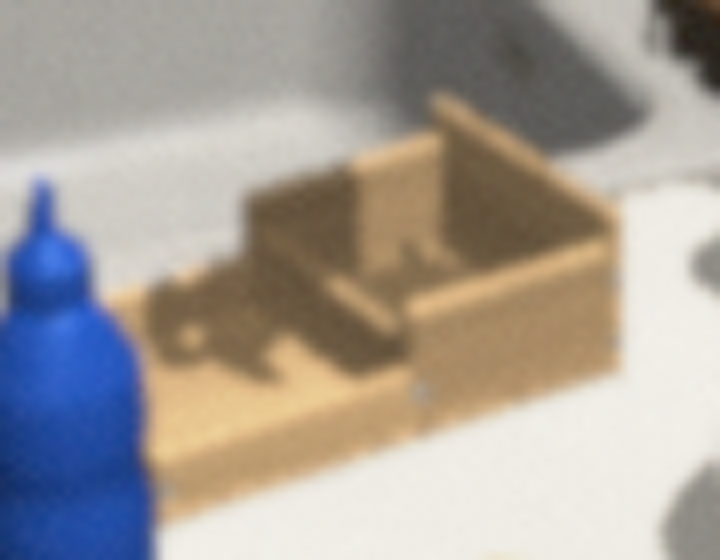

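```bash
cat > fitc.py <<'E'
import pickle
from h import *
from scipy.optimize import least_squares
D=pickle.load(open('d0.pkl','rb'))
O=[('wrist',(139.6,92.3),(-.11,-.066,.032)),('wrist',(384.5,42.5),(.11,-.066,.075)),
('scene',(324.3,204.3),(.11,-.066,0)),('scene',(324.7,182.6),(.11,-.066,.075)),('scene',(290,173.6),(.11,.066,.075)),
('scene',(242.9,209.7),(-.11,.066,.032)),('scene',(243.3,217.6),(-.11,.066,0)),
('side',(342.1,221.5),(.11,-.066,0)),('side',(341.9,201.3),(.11,-.066,.075)),('side',(319.6,186.9),(.11,.066,.075))]
def f(p,L=O):
    c,s=np.cos(p[2]),np.sin(p[2]);r=[]
    for n,uv,q in L:
        P=[p[0]+c*q[0]-s*q[1],p[1]+s*q[0]+c*q[1],q[2]]
        r+=list(proj(D[n],P)[0]-uv)
    return np.array(r)
if __name__=='__main__':
    r=least_squares(f,[.55,.1,0.1],loss='soft_l1');print(r.x.round(4));print(r.fun.reshape(-1,2).round(1).tolist() if 0 else f(r.x).reshape(-1,2).round(1).tolist())
E
python3 fitc.py
python3 - <<'E'
from h import *
import pickle
o=get_obs()
bot.reach([.5,-.16,.36],o['orientation'])
d=cam('wrist','w1.png');pickle.dump(d,open('w1.pkl','wb'));print(get_obs()['time_s'])
E
```

```text
[0.5553 0.1525 0.1784]
[[-2.9, 0.8], [0.7, -0.4], [0.2, -0.7], [0.2, -1.7], [0.5, -1.9], [-2.2, -1.1], [-1.7, 1.2], [0.7, 1.0], [1.0, 0.7], [1.0, 0.8]]
1.125
```

View pics/w1.png

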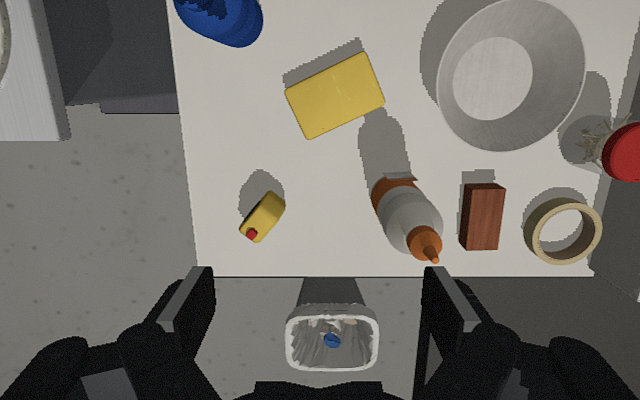

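The wrist view shows the bottle's cap at (425,245), the tape at (263,216) with its red button at (252,234), the sponge at (335,95) and the offcut at (483,215). I crop the tape next.

```bash
python3 - <<'E'
import cv2
a=cv2.imread('pics/w1.png')
l=cv2.resize(a[180:255,225:300],None,fx=5.3,fy=5.3,interpolation=cv2.INTER_CUBIC)
r=cv2.resize(a[165:270,360:455],None,fx=3.8,fy=3.8,interpolation=cv2.INTER_CUBIC)[:397]
import numpy as np
print(l.shape,r.shape)
cv2.imwrite('pics/c6.png',np.hstack([l[:397],r]))
E
```

```text
(398, 398, 3) (397, 361, 3)
```

View pics/c6.png

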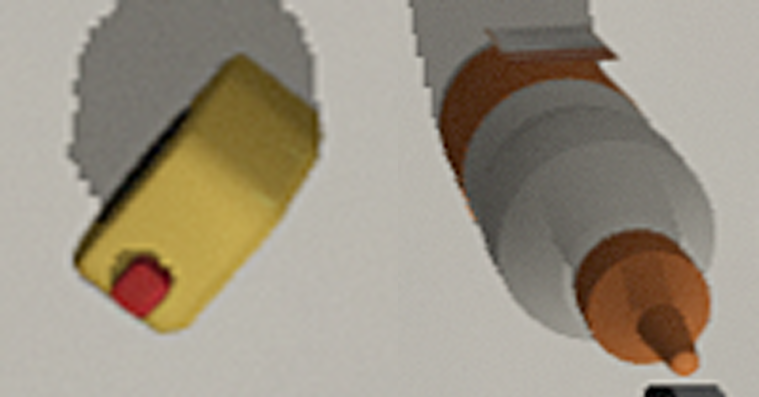

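```bash
python3 - <<'E'
import pickle
from h import *
D=pickle.load(open('d0.pkl','rb'));W=pickle.load(open('w1.pkl','rb'))
w=lambda x,y,z=.066:back(W,225+x/5.3,180+y/5.3,z)[:2].round(4)
s=lambda x,y,z=.0:back(D['scene'],315+x/4,170+y/4,z)[:2].round(4)
t=lambda x,y,z=.0:back(D['side'],255+x/4,180+y/4,z)[:2].round(4)
print('R',w(200,318),w(270,232),'L',w(95,245),w(185,125))
print('frontcorners top',w(77,262),w(165,330),w(185,328))
print('rear ends z.03',w(240,55,.04),w(318,140,.03))
print('scene front bot',s(190,540),s(250,543),'hook',s(203,570),s(243,570))
print('side front bot',t(195,518),t(237,525),'hook',t(195,532),t(222,538))
W2=lambda x,y,z:back(W,360+(x-398)/3.8,165+y/3.8,z)[:2].round(4)
print('tip',W2(684,362,.199),'cap',W2(645,298,.165))
# yellow mask minAreaRect-like edges
im=W['frame'][180:255,225:300].astype(int)
m=((im[:,:,0]-im[:,:,2])>60).astype(np.uint8)
c=max(cv2.findContours(m,0,2)[0],key=cv2.contourArea)
print(cv2.minAreaRect(c),cv2.contourArea(c))
for r in range(0,75,4):
    x=np.where(m[r])[0]
    if len(x):print(r+180,x[0]+225,x[-1]+225)
E
```

```text
R [ 0.4291 -0.274 ] [ 0.4467 -0.2517] L [ 0.405  -0.2551] [ 0.4279 -0.2249]
frontcorners top [ 0.4005 -0.2595] [ 0.4205 -0.2772] [ 0.4253 -0.2767]
rear ends z.03 [ 0.4377 -0.2159] [ 0.4552 -0.2414]
scene front bot [ 0.4005 -0.2676] [ 0.4198 -0.2892] hook [ 0.3886 -0.2853] [ 0.4022 -0.2985]
side front bot [ 0.3975 -0.2616] [ 0.4191 -0.2785] hook [ 0.3926 -0.2744] [ 0.4058 -0.2865]
tip [ 0.6037 -0.2316] cap [ 0.6041 -0.2314]
((38.75604248046875, 37.415771484375), (25.95819664001465, 51.061492919921875), 36.573028564453125) 1149.5
192 268 272
196 266 277
200 263 282
204 260 284
208 257 284
212 254 282
216 250 280
220 247 278
224 244 275
228 240 271
232 241 268
236 247 264
240 252 261
```

```bash
python3 - <<'E'
import pickle
from h import *
D=pickle.load(open('d0.pkl','rb'));W=pickle.load(open('w1.pkl','rb'))
print('blue base',back(D['scene'],278,250,0),back(D['side'],273,255,0))
print('blue tip',back(D['scene'],277.0,175,.199),back(D['side'],270.5,198,.199))
print('bowl rim',back(W,437,75,.06),back(W,585,75,.06),back(W,511,0,.06),back(W,505,152,.06))
print('whitecup base',back(D['scene'],354,194,0),back(D['side'],378,214,0),'top z',[(z,back(D['scene'],355,166,z)[:2].round(3),back(D['side'],379,188,z)[:2].round(3)) for z in (.08,.1,.12)])
print('pencup',back(D['scene'],334,191,0))
for z in (.15,.2):print('pens',z,back(D['scene'],344,131,z),back(D['side'],380,155,z))
c,s=np.cos(.178),np.sin(.178)
for x in (.0605,-.058):print('bay',x,.5553+c*x,.1525+s*x)
# overlay caddy & items check
def ov(d,name):
    im=d['frame'][:,:,::-1].copy()
    for (x,y,z) in [(-.11,-.066,.032),(.11,-.066,.075),(.11,.066,.075),(-.11,.066,.032),(-.11,-.066,0),(.11,-.066,0),(.006,-.057,.045),(.014,-.057,.045),(.006,.057,.045),(.0575,0,.009),(-.0475,0,.009)]:
        p=proj(d,[.5553+c*x-s*y,.1525+s*x+c*y,z])[0]
        cv2.circle(im,tuple(int(round(v)) for v in p),1,(255,0,255),-1)
    return im
a=ov(D['scene'],'');b=ov(D['side'],'')
cv2.imwrite('pics/o1.png',np.hstack([cv2.resize(a[160:240,230:340],(396,288)),cv2.resize(b[175:245,265:355],(370,288))]))
E
```

```text
blue base [4.06865343e-01 5.96246647e-04 5.55111512e-17] [0.4051028 0.0118669 0.       ]
blue tip [ 0.40252602 -0.01295703  0.199     ] [ 0.40184201 -0.01318366  0.199     ]
bowl rim [ 0.63223294 -0.07485192  0.06      ] [ 0.7971614  -0.07480825  0.06      ] [ 7.02197189e-01 -2.32725305e-04  6.00000000e-02] [ 0.72217738 -0.16164858  0.06      ]
whitecup base [0.7969369  0.09232566 0.        ] [0.80775848 0.11231598 0.        ] top z [(0.08, array([0.832, 0.123]), array([0.825, 0.143])), (0.1, array([0.788, 0.087]), array([0.804, 0.106])), (0.12, array([0.744, 0.051]), array([0.783, 0.068]))]
pencup [0.76765864 0.1540551  0.        ]
pens 0.15 [0.94025901 0.27156186 0.15      ] [0.88455494 0.25109512 0.15      ]
pens 0.2 [0.79197258 0.14107895 0.2       ] [0.82243872 0.13988015 0.2       ]
bay 0.0605 0.614844086932577 0.1632122225222272
bay -0.058 0.49821641252744686 0.14223043130100532
```

View pics/o1.png

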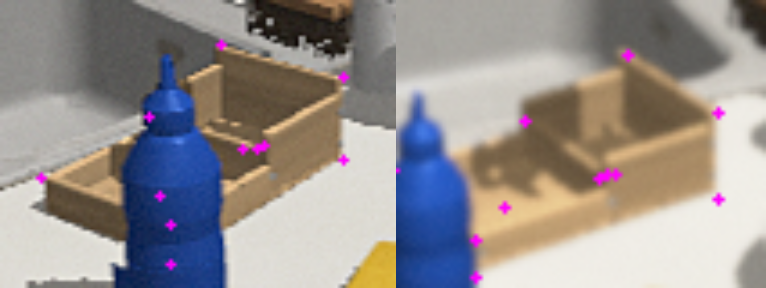

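```bash
python3 - <<'E'
from h import *
import pickle
o=get_obs()
bot.reach([.555,.15,.36],o['orientation'])
d=cam('wrist','w2.png');pickle.dump(d,open('w2.pkl','wb'));print(get_obs()['time_s'])
c,s=np.cos(.178),np.sin(.178)
im=d['frame'][:,:,::-1].copy()
for (x,y,z) in [(-.11,-.066,.032),(.11,-.066,.075),(.11,.066,.075),(-.11,.066,.032),(.006,-.057,.045),(.014,-.057,.045),(.006,.057,.045),(.014,.057,.045),(.0575,0,.009),(-.0475,0,.009)]:
    p=proj(d,[.5553+c*x-s*y,.1525+s*x+c*y,z])[0]
    cv2.circle(im,tuple(int(round(v)) for v in p),1,(255,0,255),-1)
cv2.imwrite('pics/w2o.png',cv2.resize(im[:320,130:530],(800,600)[0:1]+(640,))[:600])
E
```

```text
2.375
```

View pics/w2o.png

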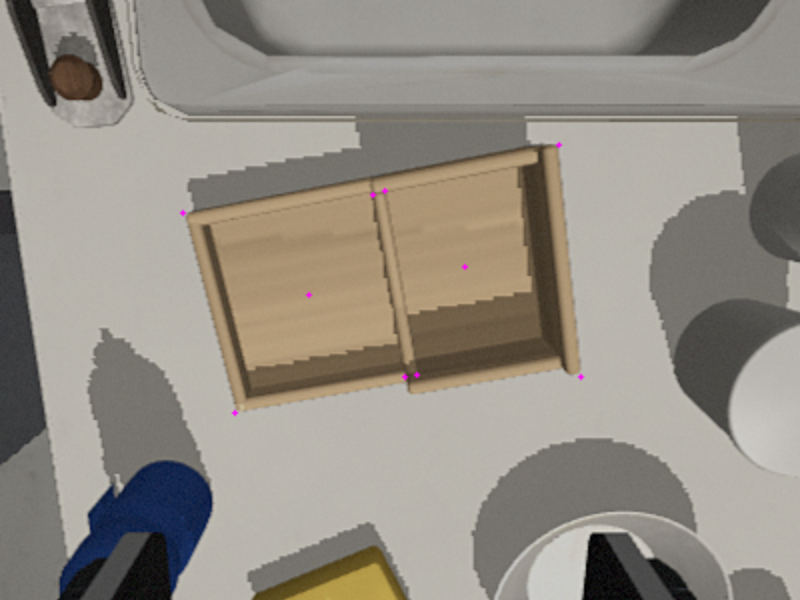

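```bash
python3 - <<'E'
from h import *
o=get_obs();q=o['orientation']
bot.reach([.6045,-.2323,.30],q)
hand.move_gripper(.06,70)
bot.servo_line([.6045,-.2323,.168],velocity=.12)
cam('side','s3.png');cam('scene','sc3.png')
o=get_obs();print(o['time_s'],np.round(o['position'],4),np.round(o['wrist_force'],2),o['gripper_width'])
E
python3 - <<'E'
import cv2,numpy as np
a=cv2.imread('pics/sc3.png')[140:290,340:480];b=cv2.imread('pics/s3.png')[160:310,310:450]
cv2.imwrite('pics/c7.png',np.hstack([cv2.resize(a,(400,428),interpolation=2),cv2.resize(b,(400,428),interpolation=2)]))
E
```

```text
5.55 [ 0.605  -0.2325  0.1689] [ 0.2  -0.36  0.  ] 0.059818624639534565
```

View pics/c7.png

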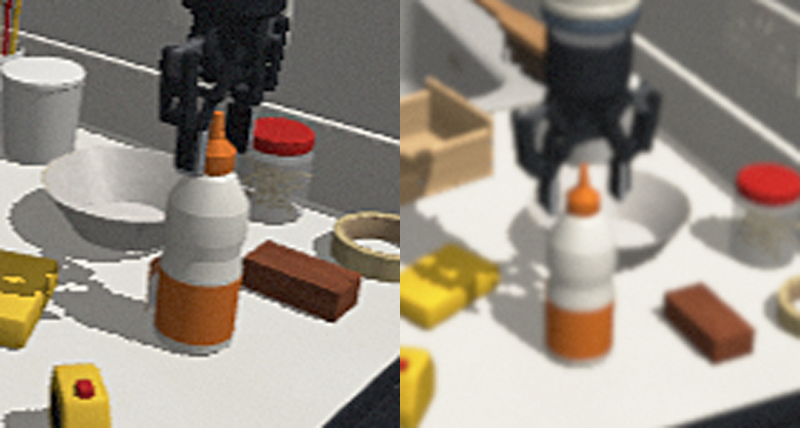

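The fingers straddle the cap at about scene (415,195). I close the gripper and lift.

```bash
python3 - <<'E'
from h import *
hand.move_gripper(.0,70)
o=get_obs();print(o['time_s'],np.round(o['position'],4),np.round(o['wrist_force'],2),o['gripper_width'])
bot.servo_line([.605,-.2323,.20],velocity=.06)
o=get_obs();print(o['time_s'],np.round(o['position'],4),np.round(o['wrist_force'],2),o['gripper_width'])
cam('side','s4.png');cam('scene','sc4.png')
a=cv2.imread('pics/sc4.png')[100:290,340:480];b=cv2.imread('pics/s4.png')[120:310,310:450]
cv2.imwrite('pics/c8.png',np.hstack([cv2.resize(a,(400,543),interpolation=2),cv2.resize(b,(400,543),interpolation=2)]))
E
```

```text
5.9417 [ 0.6051 -0.2326  0.1689] [ 0.22 -0.16  6.13] 0.02825810784239932
6.625 [ 0.6049 -0.2323  0.2   ] [ 0.9  -0.11 -3.23] 0.0280893179350394
```

View pics/c8.png

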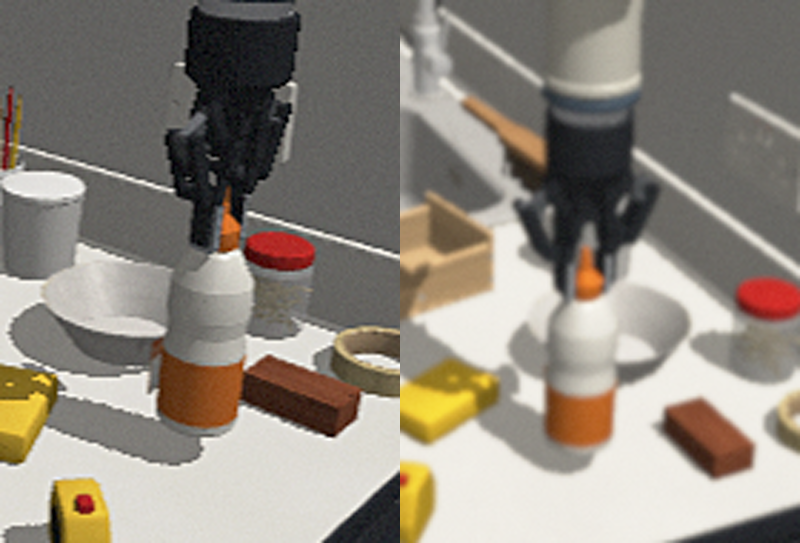

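```bash
python3 - <<'E'
from h import *
import pickle
from scipy.optimize import least_squares
D=pickle.load(open('d0.pkl','rb'))
w=cam('wrist','w5.png')
f=lambda P:np.concatenate([proj(D['scene'],P)[0]-(419.8,165.5),proj(D['side'],P)[0]-(375.5,206.5)])
r=least_squares(f,[.6,-.2,.2]);print(r.x.round(4),r.fun.round(2))
for n in('scene','side'):print(n,proj(D[n],[[.6049,-.2323,.198],[.6049,-.2323,.228],[.6049,-.2323,.03]]).round(1).tolist())
print(get_obs()['ft_torque'],get_obs()['wrist_force'],get_obs()['gripper_width'])
for nm,(u,v) in dict(sc4=(410,195),s4=(375,230)).items():
    im=cv2.imread(f'pics/{nm}.png')
    p=proj(D['scene' if nm=='sc4' else 'side'],[.6049,-.2323,.198])[0]
    x,y=int(p[0]),int(p[1]); c=im[y-35:y+40,x-25:x+25]
    cv2.imwrite(f'pics/z{nm}.png',c)
a=cv2.imread('pics/zsc4.png');b=cv2.imread('pics/zs4.png')
cv2.imwrite('pics/c9.png',np.hstack([cv2.resize(i,(390,585),interpolation=2) for i in(a,b)]))
E
```

```text
[ 0.6051 -0.2372  0.2313] [-0.26 -0.89  0.14  1.08]
scene [[415.7, 178.8], [417.3, 165.6], [407.4, 246.1]]
side [[374.3, 218.6], [374.6, 208.0], [372.4, 274.2]]
[-0.05568964 -0.00113134 -0.00804902] [ 0.2026094   0.60076767 -3.70148472] 0.028473875952721973
```

View pics/c9.png

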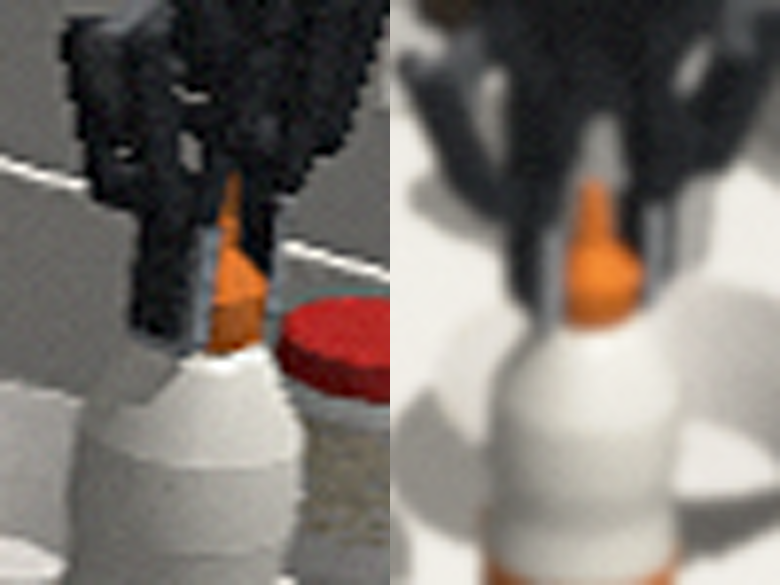

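View pics/w5.png

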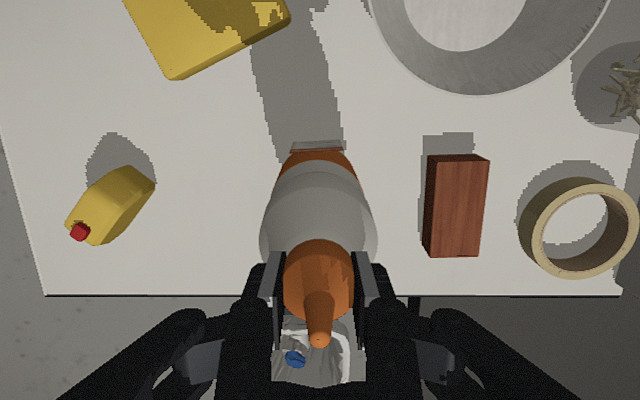

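The cap is held squarely between the pads, with its tip triangulated at z=0.231, and the bottle hangs upright. I carry it to the rear bay.

```bash
python3 - <<'E'
from h import *
import pickle
bot.servo_line([.605,-.2323,.30],velocity=.15)
bot.servo_line([.6133,.164,.30],velocity=.2)
bot.dwell(.4)
for n in('scene','side','wrist'):pickle.dump(cam(n,f'{n}6.png'),open(f'{n}6.pkl','wb'))
o=get_obs();print(o['time_s'],np.round(o['position'],4),np.round(o['wrist_force'],2),o['gripper_width'])
a=cv2.imread('pics/scene6.png')[60:260,240:380];b=cv2.imread('pics/side6.png')[80:280,260:400]
cv2.imwrite('pics/c10.png',np.hstack([cv2.resize(i,(400,571),interpolation=2) for i in(a,b)]))
E
```

```text
10.275 [0.6133 0.164  0.3   ] [ 0.5  -0.91 -3.39] 0.02824976583894588
```

View pics/c10.png

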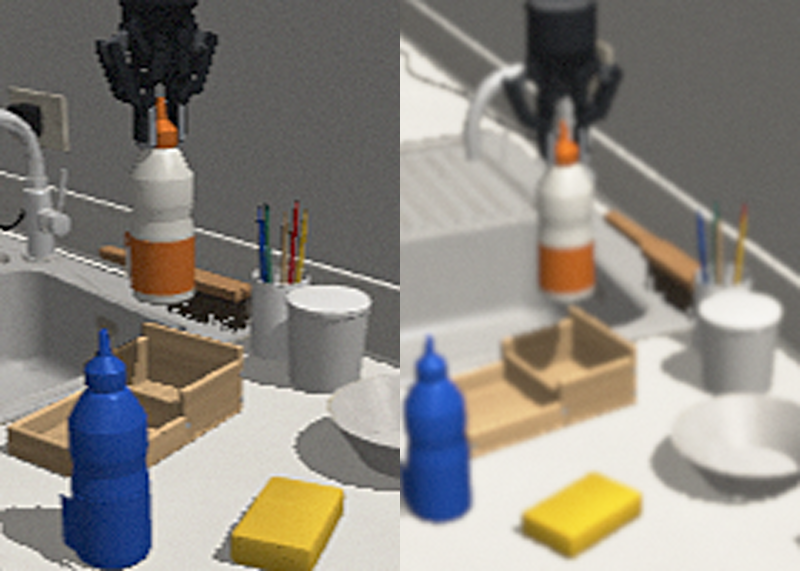

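View pics/wrist6.png

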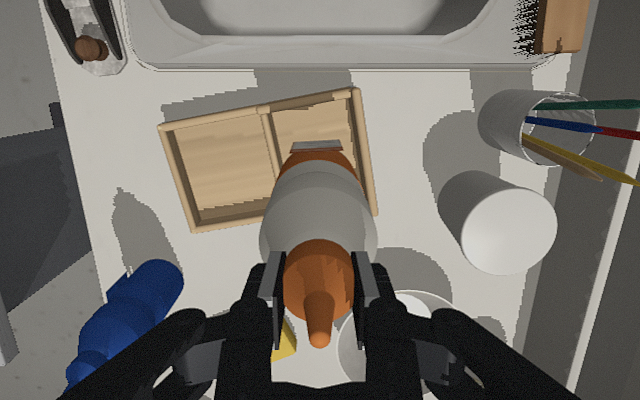

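```bash
python3 - <<'E'
from h import *
import pickle
out=[]
for n,(x0,y0) in dict(scene=(240,60),side=(260,80)).items():
    d=pickle.load(open(n+'6.pkl','rb'));im=d['frame'][:,:,::-1][y0:y0+200,x0:x0+140]
    im=cv2.resize(im,(560,800),interpolation=2)
    for dy,col in((0,(255,0,255)),):
        t=np.linspace(0,2*np.pi,40)
        for z,r in((.131,.032),(.256,.032),(.284,.016),(.298,.016)):
            P=np.stack([.6133+r*np.cos(t),.164+dy+r*np.sin(t),0*t+z],1)
            p=(proj(d,P)-(x0,y0)+.5)*4
            cv2.polylines(im,[p.astype(np.int32)],True,col,1)
    out.append(im[80:480,20:420])
cv2.imwrite('pics/c11.png',np.hstack(out))
E
```

```text
(no output)
```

View pics/c11.png

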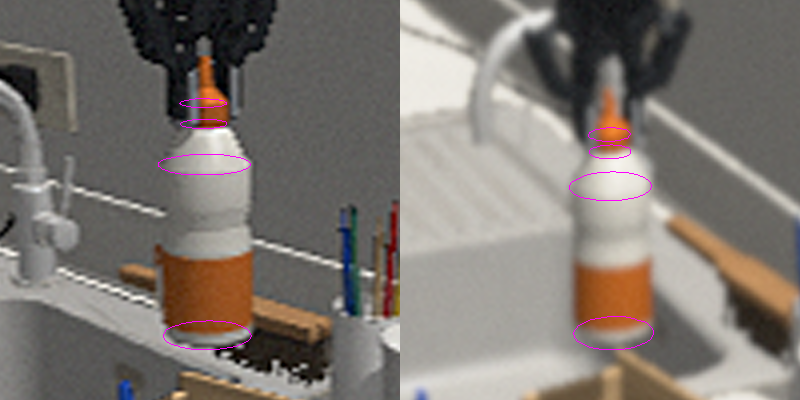

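The bottle's base matches the model to about 2 mm, so I lower it.

```bash
python3 - <<'E'
from h import *
import pickle
bot.servo_line([.6133,.1655,.188],velocity=.12)
bot.dwell(.2)
f0=get_obs()['wrist_force'];print(f0.round(2) if hasattr(f0,'round') else f0)
z=.188
while z>.1705:
    z-=.0015
    bot.servo_line([.6133,.1655,z],velocity=.03)
    o=get_obs();df=o['wrist_force'][2]-f0[2]
    print(round(z,4),round(df,2),np.round(o['wrist_force'][:2],1),round(o['position'][2],4))
    if df>4:break
print(o['time_s'])
for n in('scene','side','wrist'):pickle.dump(cam(n,f'{n}7.png'),open(f'{n}7.pkl','wb'))
a=cv2.imread('pics/scene7.png')[100:260,240:360];b=cv2.imread('pics/side7.png')[110:270,270:390]
cv2.imwrite('pics/c12.png',np.hstack([cv2.resize(i,(400,533),interpolation=2) for i in(a,b)]))
E
```

```text
[-0.64 -0.2  -3.71]
0.1865 1.0 [ 0.6 -0.1] 0.1865
0.185 0.23 [0.1 0.5] 0.1848
0.1835 0.58 [0.1 0.2] 0.1834
0.182 0.84 [-0.8 -0.8] 0.1819
0.1805 0.82 [-0.3 -0.4] 0.1804
0.179 0.87 [-0.3 -0.3] 0.1789
0.1775 5.88 [-1.8 -0.7] 0.178
13.3083
```

View pics/c12.png

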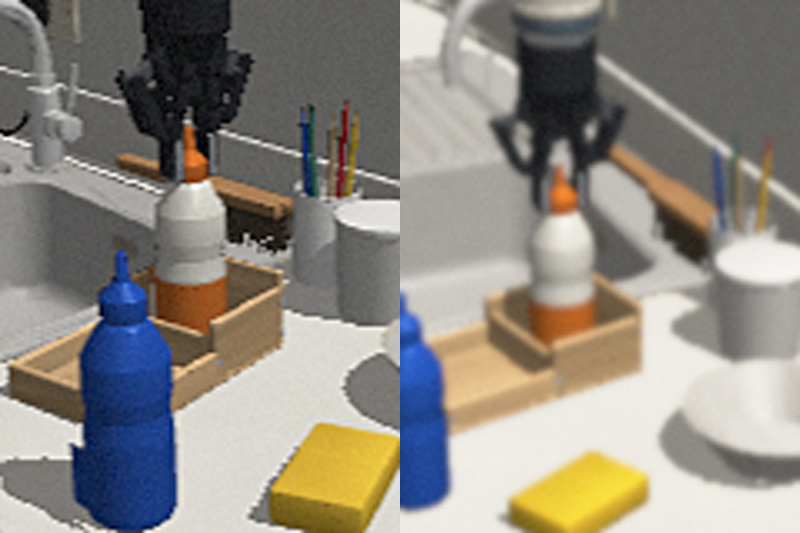

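View pics/wrist7.png

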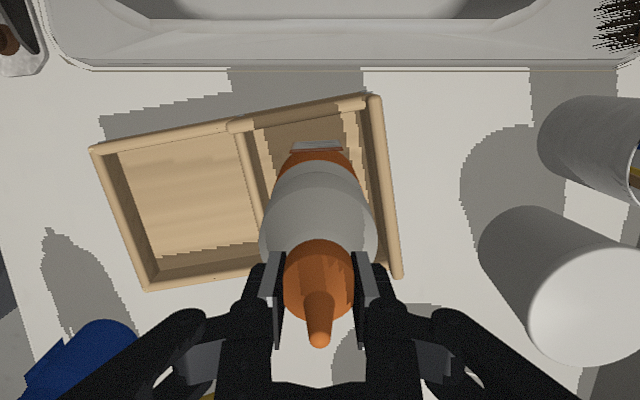

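Contact came at TCP z=0.178, exactly the floor height, and the bottle is upright in the rear bay. I release it.

```bash
python3 - <<'E'
from h import *
hand.move_gripper(.06)
bot.servo_line([.6133,.1655,.30],velocity=.15)
q=get_obs()['orientation']
# tape gripping pose candidates: jaw z axis along n at -37.7deg
from scipy.spatial.transform import Rotation as R
R0=R.from_quat(q);print(R0.as_matrix().round(2).tolist())
for a in(-37.7,142.3):
    # want tool z along angle a
    z0=R0.as_matrix()[:,2];a0=np.degrees(np.arctan2(z0[1],z0[0]))
    qq=(R.from_euler('z',a-a0,degrees=True)*R0).as_quat()
    print(a,kinematics.solve_ik([.4297,-.2473,.12],qq))
for a in(np.degrees(.178),np.degrees(.178)+180):
    qq=(R.from_euler('z',a-a0,degrees=True)*R0).as_quat()
    print(a,kinematics.solve_ik([.498,.142,.1],qq))
cam('scene','sc8.png');cam('side','s8.png');cam('wrist','w8.png');print(get_obs()['time_s'],get_obs()['joint_pos'])
a=cv2.imread('pics/sc8.png')[100:260,240:360];b=cv2.imread('pics/s8.png')[110:270,270:390]
cv2.imwrite('pics/c13.png',np.hstack([cv2.resize(i,(400,533),interpolation=2) for i in(a,b)]))
E
```

```text
[[-0.0, -0.0, 1.0], [-1.0, -0.0, -0.0], [0.0, -1.0, -0.0]]
-37.7 [-5.25512329e-01  3.27800400e-01  2.01317130e+00  5.56734311e-04
  8.04302164e-01  1.32089738e-01]
142.3 [-5.24984126e-01  3.24656341e-01  2.01813995e+00 -5.64450183e-04
  7.95115514e-01 -3.00819333e+00]
10.198648753328653 [2.74703289e-01 3.88214588e-01 1.97856274e+00 3.83251687e-04
 7.78508493e-01 9.64297673e-02]
190.19864875332865 None
14.9833 [2.60779124e-01 3.28828231e-01 1.55351369e+00 9.33499260e-04
 1.26325997e+00 2.60695847e-01]
```

View pics/c13.png

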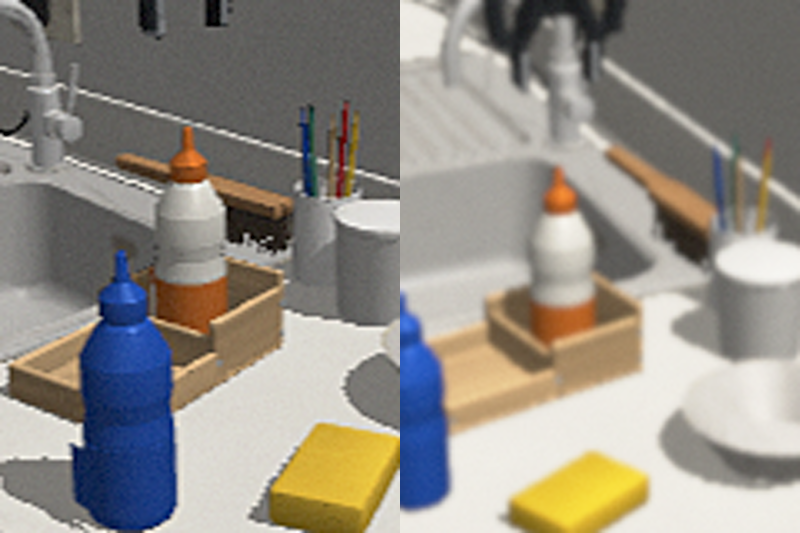

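The bottle stands released. Next is the tape; I check alignment from above it.

```bash
cat >> h.py <<'E'
from scipy.spatial.transform import Rotation as R
def ori(deg):
    M=np.array([[0,0,1],[-1,0,0],[0,-1,0]],float)
    return (R.from_euler('z',deg,degrees=True)*R.from_matrix(M)).as_quat()
E
python3 - <<'E'
from h import *
import pickle
bot.reach([.4297,-.2473,.28],ori(-37.7))
hand.move_gripper(.06,60)
d=cam('wrist','w9.png');pickle.dump(d,open('w9.pkl','wb'));print(get_obs()['time_s'])
n=np.array([.791,-.611]);u=np.array([.611,.791]);c=np.array([.4297,-.2473])
im=d['frame'][:,:,::-1].copy()
for z,col in((.066,(255,0,255)),(.0,(255,255,0))):
    P=[list(c+a*n*.0165+b*u*.034)+[z] for a,b in((1,1),(1,-1),(-1,-1),(-1,1))]
    cv2.polylines(im,[proj(d,P).round().astype(np.int32)],True,col,1)
cv2.imwrite('pics/w9o.png',im)
E
```

```text
16.9083
```

View pics/w9o.png

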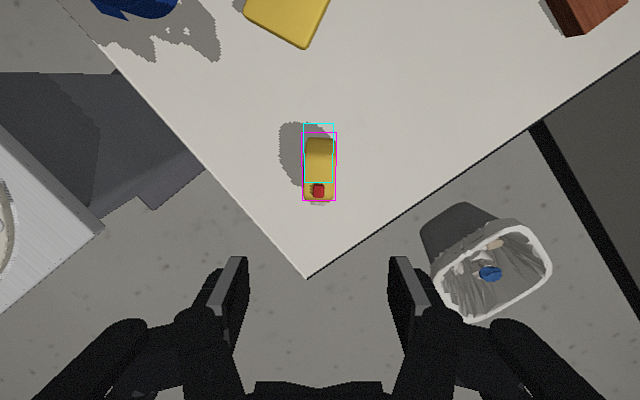

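The overlay fits the tape at (318,165), with yaw aligned. I descend and grip.

```bash
python3 - <<'E'
from h import *
bot.servo_line([.4297,-.2473,.043],velocity=.18)
p0=get_obs()['position']
hand.move_gripper(.0,60)
o=get_obs();print(o['time_s'],p0,np.round(o['wrist_force'],2),o['gripper_width'])
bot.servo_line([.4297,-.2473,.08],velocity=.1)
bot.dwell(.2)
o=get_obs();print(o['time_s'],np.round(o['position'],4),np.round(o['wrist_force'],2),o['gripper_width'])
cam('side','s10.png');cam('scene','sc10.png');cam('wrist','w10.png')
a=cv2.imread('pics/sc10.png')[170:320,310:430];b=cv2.imread('pics/s10.png')[200:350,260:380]
cv2.imwrite('pics/c14.png',np.hstack([cv2.resize(i,(400,500),interpolation=2) for i in(a,b)]))
E
```

```text
18.7417 [ 0.43021208 -0.24758682  0.04371857] [-0.03  0.84  6.41] 0.031006995208970878
19.4583 [ 0.4292 -0.247   0.0793] [ 0.52  0.14 -1.42] 0.03127397893112744
```

View pics/c14.png

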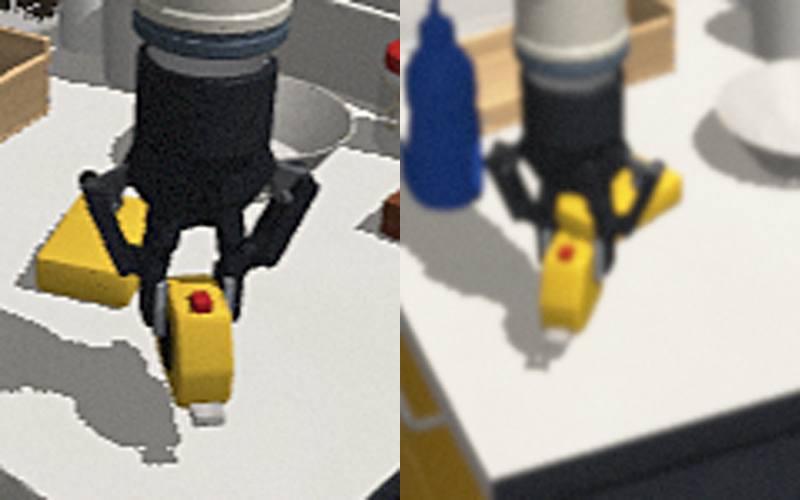

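View pics/w10.png

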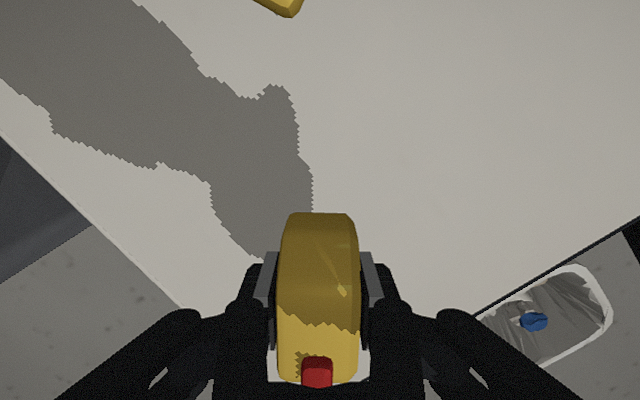

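```bash
python3 - <<'E'
from h import *
import pickle
bot.servo_line([.4297,-.2473,.30],velocity=.2)
bot.reach([.4973,.1471,.30],ori(10.2))
bot.servo_line([.4973,.1471,.13],velocity=.15)
bot.dwell(.2)
o=get_obs();print(o['time_s'],np.round(o['position'],4),np.round(o['wrist_force'],2),o['gripper_width'])
out=[]
c,s=np.cos(.178),np.sin(.178)
for n,(x0,y0) in dict(scene=(220,70),side=(250,90)).items():
    d=cam(n,n+'11.png');im=d['frame'][:,:,::-1][y0:y0+170,x0:x0+120]
    im=cv2.resize(im,(400,567),interpolation=2)
    t=np.array([.4973,.1471])
    for z in(.0865,.1525):
        P=[[t[0]+c*a-s*b,t[1]+s*a+c*b,z] for a,b in((.0165,.034),(.0165,-.034),(-.0165,-.034),(-.0165,.034))]
        cv2.polylines(im,[((proj(d,P)-(x0,y0)+.5)*3.333).astype(np.int32)],True,(255,0,255),1)
    out.append(im)
cv2.imwrite('pics/c15.png',np.hstack(out)); cam('wrist','w11.png')
E
```

```text
23.825 [0.4977 0.1472 0.1307] [ 0.21 -0.3  -1.55] 0.03077843256148345
```

View pics/c15.png

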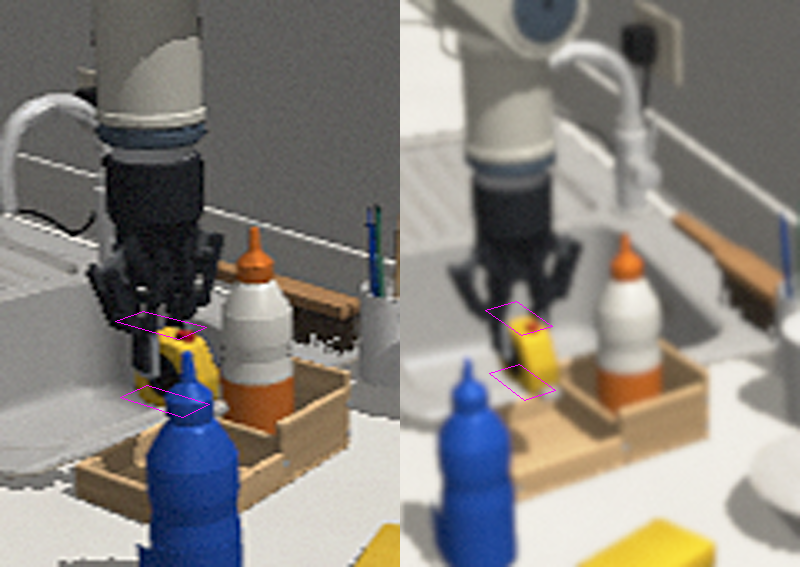

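View pics/w11.png

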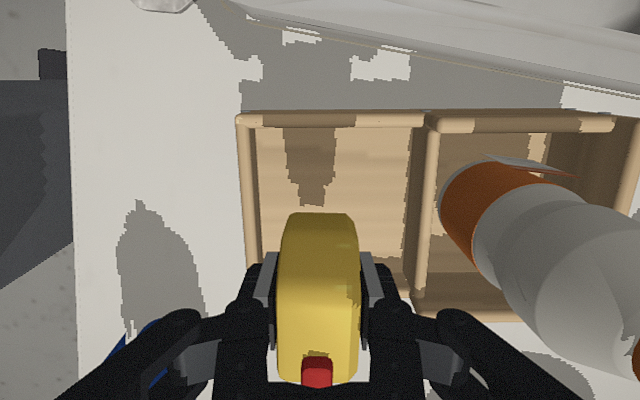

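```bash
python3 - <<'E'
from h import *
out=[]
for n,(x0,y0) in dict(scene=(252,160),side=(272,175)).items():
    im=cv2.imread(f'pics/{n}11.png')[y0:y0+40,x0:x0+40]
    out.append(cv2.resize(im,(400,400),interpolation=2))
cv2.imwrite('pics/c16.png',np.hstack(out))
E
```

```text
(no output)
```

View pics/c16.png

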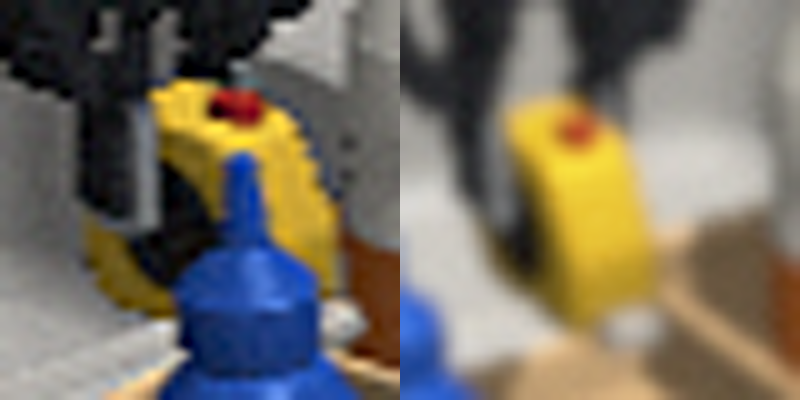

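```bash
python3 - <<'E'
from h import *
import pickle
from scipy.optimize import least_squares
D=pickle.load(open('d0.pkl','rb'))
T=np.array([.4977,.1472,.1307]);c,s=np.cos(.178),np.sin(.178)
w=lambda u,z:T+np.array([-s*u,c*u,z])
for nm,u,z,ob in(('button',-.027,.020,((275.5,170.5),(289.7,188))),('hook',-.0565,-.039,((286.5,192.5),(295,207.5)))):
    print(nm,proj(D['scene'],w(u,z)),proj(D['side'],w(u,z)))
    f=lambda P:np.concatenate([proj(D['scene'],P)[0]-ob[0],proj(D['side'],P)[0]-ob[1]])
    r=least_squares(f,T);e=r.x-T;print(' obs u,x,z',(-s*e[0]+c*e[1]).round(4),(c*e[0]+s*e[1]).round(4),e[2].round(4),r.fun.round(1))
E
```

```text
button [[275.50248719 169.62196102]] [[289.61124244 188.54544781]]
 obs u,x,z -0.0238 0.0026 0.0176 [-0.2 -0.6  0.2  0.7]
hook [[284.80028804 192.84841988]] [[295.22792657 209.37394023]]
 obs u,x,z -0.066 -0.0053 -0.0309 [-0.3 -1.   0.2  1.2]
```

The button matches the untilted prediction to under 1 px, and so does the hook's lower end. The case sits about 8 mm toward the hook side of the grip, so I shift 8 mm along caddy +y and lower.

```bash
python3 - <<'E'
from h import *
import pickle
X,Y=.4959,.155
bot.servo_line([X,Y,.13],velocity=.08)
bot.servo_line([X,Y,.062],velocity=.1)
bot.dwell(.2)
f0=get_obs()['wrist_force'];print(np.round(f0,2))
z=.062
while z>.046:
    z-=.0015
    bot.servo_line([X,Y,z],velocity=.03)
    o=get_obs();df=o['wrist_force'][2]-f0[2]
    print(round(z,4),round(df,2),np.round(o['wrist_force'][:2],1),round(o['position'][2],4))
    if df>4:break
print(o['time_s'])
for n in('scene','side','wrist'):cam(n,f'{n}12.png')
a=cv2.imread('pics/scene12.png')[120:240,230:330];b=cv2.imread('pics/side12.png')[130:250,260:360]
cv2.imwrite('pics/c17.png',np.hstack([cv2.resize(i,(400,480),interpolation=2) for i in(a,b)]))
E
```

```text
[ 0.32  0.41 -1.9 ]
0.0605 0.65 [ 0.4 -0.5] 0.0606
0.059 -0.41 [-0.6 -0.3] 0.0589
0.0575 -1.12 [0.  0.2] 0.0574
0.056 -0.36 [ 0.4 -0.4] 0.0559
0.0545 -0.23 [0. 0.] 0.0544
0.053 -0.53 [0.4 0.3] 0.053
0.0515 21.6 [-5.7 -0.8] 0.0529
27.0083
```

View pics/c17.png

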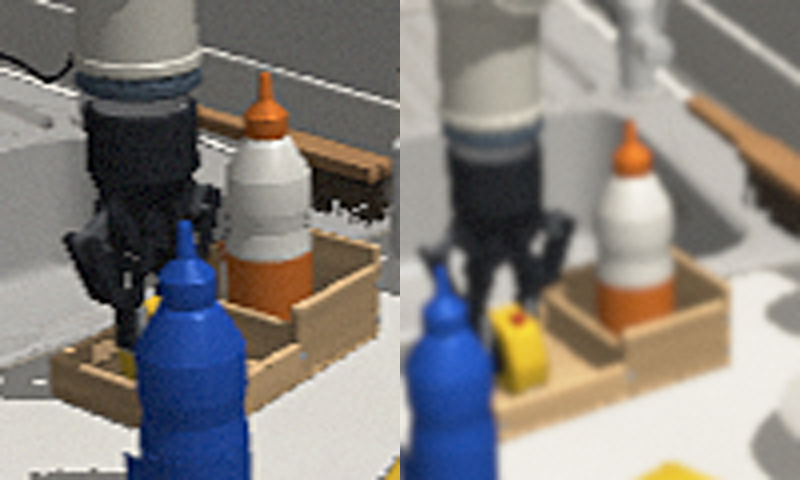

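View pics/wrist12.png

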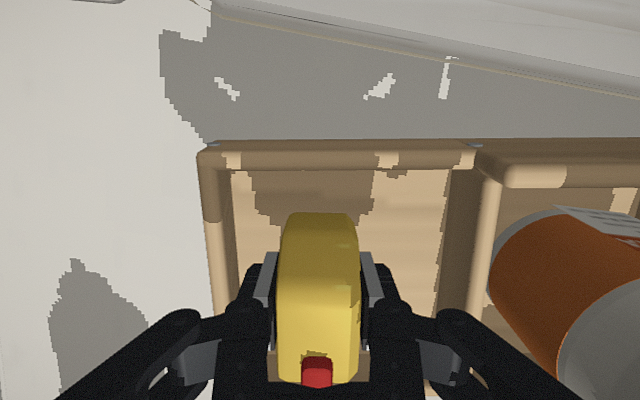

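Contact at 0.053 is the floor height, and the bottle is untouched. I release and withdraw.

```bash
python3 - <<'E'
from h import *
X,Y=.4959,.155
bot.servo_line([X,Y,.053],velocity=.03)
hand.move_gripper(.052)
bot.servo_line([X,Y,.29],velocity=.12)
o=get_obs();print(o['time_s'],np.round(o['wrist_force'],2),o['gripper_width'])
bot.reach([.50,.08,.36],ori(0))
for n in('scene','side','wrist'):cam(n,f'{n}13.png')
a=cv2.imread('pics/scene13.png')[130:240,225:335];b=cv2.imread('pics/side13.png')[140:250,260:370]
cv2.imwrite('pics/c18.png',np.hstack([cv2.resize(i,(400,400),interpolation=2) for i in(a,b)]))
print(get_obs()['time_s'])
E
```

```text
29.8667 [ 0.12 -0.09  0.37] 0.05224667200957093
30.5083
```

View pics/c18.png

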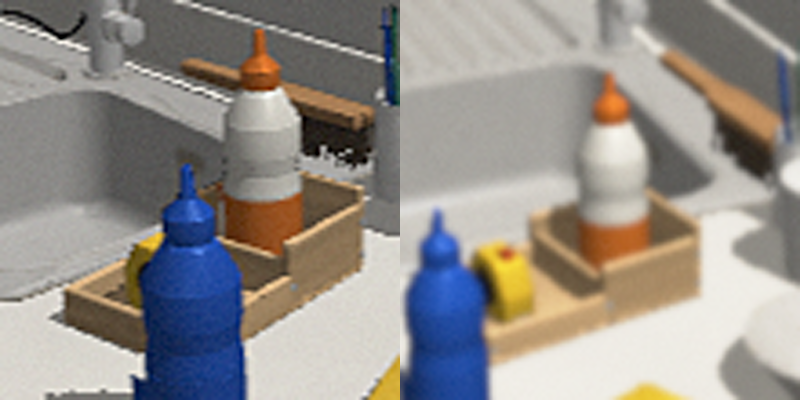

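View pics/wrist13.png

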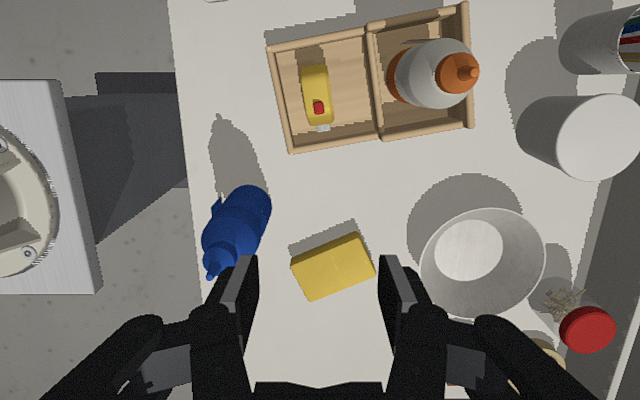

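View pics/scene13.png

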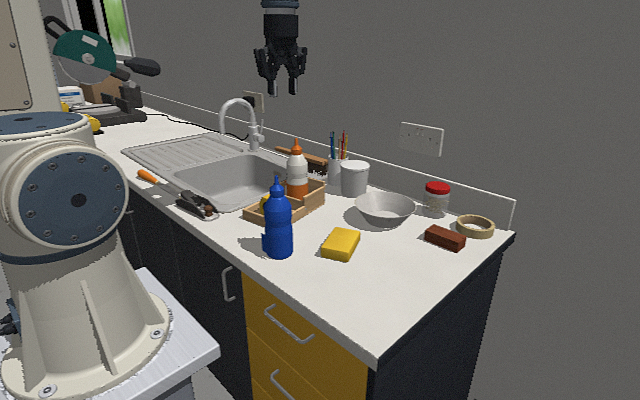

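The wrist view shows the tape standing in the front bay at (317,97), hook clear of the wall, and the bottle upright in the rear bay at (430,75). In the scene view the offcut (445,238), plane (197,203) and blue bottle (277,220) have not moved. The gripper is well clear, so I hand in.

```bash
python3 -c "
from h import *
hand_in()"
```

```text
the job is handed in; nothing more can be done
```

I stood the white glue bottle in the rear bay and let go of it, then stood the tape measure in the low front bay. I handed the job in soon after 30.5 s on the robot's clock, within the 51 s limit.

- **Set down, not dropped:** both touched the caddy floor at the height I expected. Contact came at TCP z = 0.178 for the bottle and 0.053 for the tape. The tape's contact force peaked at about 22 N.
- **Final pictures:** both objects stand upright and free inside their bays. The block plane, the offcut and the blue bottle look unmoved, and the gripper is clear of everything.
- **Readings that disagreed:**
  - The jaws read 28 mm on the 32 mm cap and 31 mm on the 33 mm tape, but both grips held.
  - The tape was gripped about 8 mm off its middle, so I shifted it by that much before lowering it.
- **Less certain check:** the scene camera's view of the tape is partly hidden by the blue bottle. That it stands properly rests on the side and wrist views.

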